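Check the bench scale with its check weight

ROBOT

A 7-joint arm with a two-finger parallel gripper is mounted at the origin on the work surface. World frame = base frame: x ahead of the robot, y to its left, z up, the work surface at z = 0. Lengths are in m, angles in rad, forces in N, time in s.
With the tool pointing down it reaches from about 0.4 to 0.85 m from the base axis. Payload 10.4 kg.
Tool frame: the origin (TCP) lies between the finger pads; the fingertips stand r.nose_length ahead of it and the grasp point (between the pads) lies 6 mm ahead of it (r.nose_length is the distance from the TCP to the fingertips, in m); z points along the fingers, x is the direction in which the jaws open and shut, and the axes are right-handed (so a half turn about z gives the same grasp; the last joint's range is limited). The gripper opens to 87 mm and grips with 3 to 60 N. Pads are 19 mm wide; open, the fingers measure 117 mm over their backs; the gripper's body (75 mm by 190 mm) begins 51 mm behind the grasp point.
Start: joints at [-1.148, 0.332, -0.065, 1.46, 0.022, 1.35, -0.088], TCP at [0.269, 0.564, 0.248] pointing down, gripper open.
Joint ranges: [-2.6, 2.6], [-0.5, 2.12], [-1.47, 1.34], [0.16, 2.42], [-1.27, 4.41], [0.06, 2.06], [-2.6, 2.6]. Speed limits (rad/s): [2.22, 2.22, 2.79, 2.79, 3.14, 3.14, 3.14].

INTERFACE

Orientations are given as a unit quaternion [x, y, z, w].
In Python, from bench import r gives the robot as it stands. The module is installed in compiled form; this text tells all that it offers.
- The arm moves only by the shell command python3 -m creep 'ROWS' [OPENING] [FORCE]. ROWS is JSON, a list of rows, each an object of numbers: "x", "y", "z": the shift along the world's x, y, z in m; "spin": the turn about the world's z in degrees. In form: [{"x": .., "y": .., "z": .., "spin": ..}, ...]. A call has 1 to 12 rows; each row is the pose to reach, as a shift and turn from the pose commanded when the call began; what a row does not reach only later rows make up. A row lasts 1/8 s, in which the tool goes at most 62.5 mm and 10.7 degrees, less where a joint would pass 70% of its speed; a pose out of reach is approached as far as the arm can. A call with a gripper value outside its range is refused whole. OPENING is the finger opening in m, from 0 to 0.087, set as the call begins (- or left out, the last holds). The fingers move at their own pace and stop on an object; FORCE is the grip in N (left out, the last holds). Time passes only in rows, so rows that repeat a pose let the fingers close. It gives the time, the measured TCP pose, the force and the opening at its end, in the units of the state.
- r.read_state(): the state, without advancing time (a new reading comes with each control period).
- r.camera(name): name is "scene" or "top" or "wrist"; returns a dict with "pixels" (480x640x3 uint8, blue, green, red), "z_map" (480x640 float32, m along the optical axis (not along the pixel's ray), 0 where there is no reading), "K" (3x3 intrinsics, pixels), "R" (3x3) and "t" (3): a world point X has camera coordinates R X + t. Camera axes: x right, y down, z forward; pixel columns grow to the right and rows downward; lengths in m; the calibration is good to about 2 mm. A picture is of the moment at which its call begins.
- r.close_job(): hands the job in, once; it reports no verdict.
The state is a dict: "time": time; "joint_positions": joint angles; "joint_vel": joint speeds; "joint_torque": joint torques, N m; "ee_pos": TCP position; "eef_rot": TCP orientation; "ft_force": force on the tool from outside, world axes, zero at the start; "torque": the same for the moment, N m; "width": finger opening in m.
Only numpy, scipy, OpenCV 4.12 (cv2) and the standard library are available. Lean on these libraries where they do the work, as an engineer would, in place of code of your own. Each camera call takes 0.05 s, during which the arm holds its last target. There are 200 camera calls.

TASK

Do the start-of-shift check of the bench scale: with nothing on its pan, press the green zero key on the indicator console fully down and let it come up again. Then pick up the big brass check weight that has toppled over on the table and stand it upright, knob up, inside the blue locating ring on the pan. Set it down gently, let go of it, and leave everything else where it is.

Things in the scene. Friction and masses are not known exactly. Their poses are not given: they have to be found in the camera images.
- weight: Brass check weight, 0.6 kg, lying on one flat, knob pointing roughly to the robot's right (-y). An octagonal prism 42 mm across flats (45.5 across corners), 60 mm long, then a neck (16 mm thick) and a round knob (26 mm); 82 mm long in all. Origin on its axis, 40 mm from the flat foot, 42 mm from the knob's end. x runs along the axis from foot to knob: upright means x up.
- ring_floor (a point): The centre of the blue locating ring at the level of the pan's top face, on which the weight's foot must rest. The ring stands fixed on the pan: 50 mm inner diameter, 60 mm outer diameter, 8 mm high. z is up.
- scale: The bench scale: a fixed square stainless pan 200 x 200 mm, its top face 40 mm above the table, on a grey housing; the blue ring is at its centre. The origin is on the table under the pan's centre, z up, x and y along the pan's edges.
- zero_key (a joint): Travel of the green zero key: 0 when up, 0.006 m when fully down; a spring (about 5 N when fully down) brings it up again.
- zero_key_top (a point): The centre of the top face of the round green zero key (28 mm in diameter), which is pressed straight down. It stands in a small black housing on the console's flat front deck, 40 mm above the table.
- console: Indicator console, fixed: steel box 120 (x) x 140 (y) x 40 mm high with a white display housing (30 x 130 mm, up to 70 mm above the table) along its far +x edge; the green key is 26 mm from the centre towards -x; the black keys beside it are only drawn on. Origin at the centre of its underside.
- case: A black weight case 110 x 140 x 30 mm with two smaller brass weights fixed in it (up to 74 mm above the table), not to be used. Fixed. The origin is the centre of its underside.
- spray: Bystander: white plastic bottle with a red cap, 68 mm in diameter, 190 mm high, standing. Origin at the centre of its underside, z up.
- jar: Bystander: jar with a yellow lid, 72 mm in diameter, 90 mm high, standing. Origin at the centre of its underside, z up.
- cup: Bystander: open steel cup, 76 mm in diameter, 85 mm high, standing. Origin at the centre of its underside, z up.
- gauge: Bystander: flat brass shell gauge, a bar 150 mm long with two jaws, 5 mm thick, lying on the table.
- brush: Bystander: hand brush lying on the table near the right-hand side, the handle towards the robot.
Not all that is in view belongs to the job. There is more than one size of the weight; the job needs the smallest. Leave any red look-alike of the console alone.

How it is judged:
On the way:
1. the zero key is pressed fully down (at least 4.5 of its 6 mm) while the weight is off the pan (value of joint zero_key above 0.0045 m and horizontal distance between weight and ring_floor above 0.15 m and contact force between weight and scale below 0.01 N), for 0.05 s.
At the end, for the whole second after the job is handed in: The check weight stands upright, knob up (within 0.06 rad), at rest on the pan inside the blue ring (axis within 6 mm of the ring's centre, foot within 3 mm of the pan's level), and the zero key is up again (within 1.5 mm) (horizontal distance between weight and ring_floor below 0.006 m and z of weight in the frame of ring_floor between 0.037 and 0.043 m and angle between weight's own x axis and vertical below 0.06 rad and linear speed of weight below 0.01 m/s and value of joint zero_key below 0.0015 m); the robot touches nothing.
It fails at once if the weight is banged on the scale (more than 150 N between them) (contact force between weight and scale above 150 N).
It fails at once if the weight is let go and falls or is knocked at the ring (faster than 0.3 m/s, some 5 mm of fall, with no finger holding it) (horizontal distance between weight and ring_floor below 0.06 m and contact force between the fingers and weight below 0.5 N and linear speed of weight above 0.3 m/s).
It fails at once if a bystander (spray bottle, jar, cup, gauge or brush) is moved by more than 20 mm (distance of any of spray, jar, cup, gauge, brush from where it was at the start of the episode above 0.02 m).
It also fails if it takes over 54 s, if anything falls off the work surface, if the arm or the gripper's body presses on something with over 40 N, if the wrist force passes 120 N, or if a joint passes its speed limit or range.

## Working session

There is one attempt and no reset: what is moved stays moved. The work goes in short steps, Python scripts to look and compute and a shell command to move; the robot and the scene stay as the last step left them, time stands still between calls to the robot, and variables do not carry over. Pictures are saved under pics/ and viewed, about 8 in all and at most 12, crops included, and the job is handed in when it is done.

```bash
mkdir -p pics
cat > h.py <<'E'
from bench import r
import numpy as np, cv2
def snap(name,f,crop=None,scale=1):
    c=r.camera(name); np.savez('pics/'+f+'.npz',**c)
    im=c['pixels']
    if crop: a,b,u,v=crop; im=im[b:v,a:u]
    cv2.imwrite('pics/'+f+'.png',cv2.resize(im,None,fx=scale,fy=scale)); return c
def world(c):
    z=np.asarray(c['z_map'],float); v,u=np.mgrid[:480,:640]
    p=np.stack([u,v,np.ones_like(u)],-1)@np.linalg.inv(c['K']).T*z[...,None]
    return (p-c['t'])@c['R']
E
python3 - <<'E'
from h import *
a=snap('scene','s0');b=snap('top','t0')
print(r.read_state(),r.nose_length)
E
```

```text
{'time': 0.1, 'joint_positions': array([-1.1476053 ,  0.33282053, -0.06466602,  1.46082153,  0.02161123,
        1.34990341, -0.08851093]), 'joint_vel': array([-0.00042912, -0.00211303,  0.00047233, -0.00219166, -0.00032984,
       -0.00075394,  0.00021462]), 'joint_torque': array([ 5.11480266e-04, -6.24544930e+01,  2.41955090e-02, -3.90715528e+01,
       -6.12617237e-02,  3.65570525e-02,  6.80323910e-05]), 'ee_pos': array([0.26937546, 0.56363684, 0.24684309]), 'eef_rot': array([ 8.45928820e-01,  5.33295450e-01, -5.10172332e-04,  3.67387314e-04]), 'ft_force': array([-0.11150884,  0.06016273,  0.16315526]), 'torque': array([-0.03828689, -0.00435896,  0.01827163]), 'width': 0.08677606501017285} 0.025
```

View pics/t0.png

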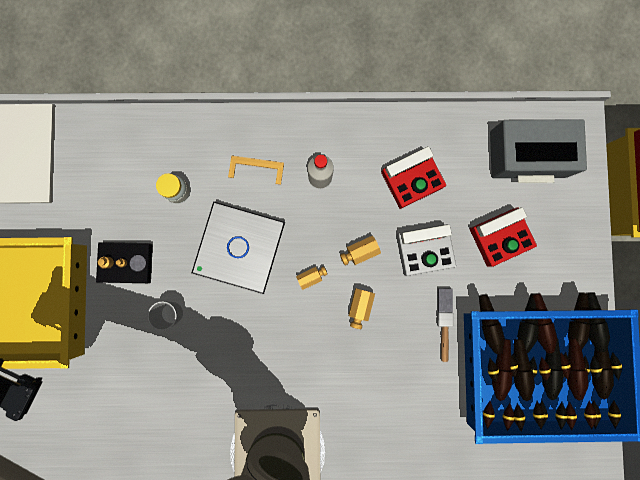

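View pics/s0.png

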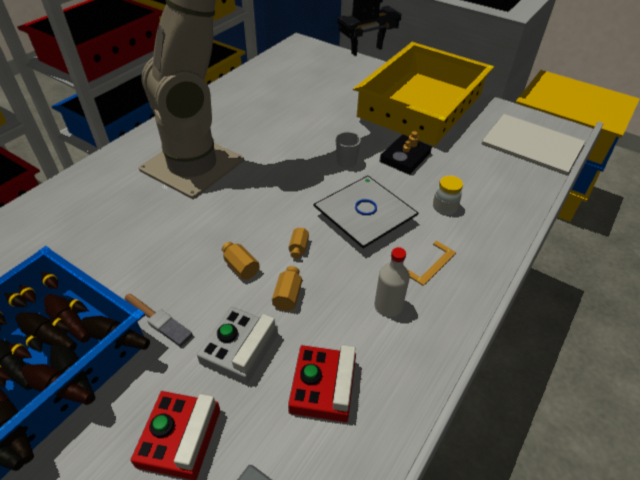

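Candidates for the weight (top view): the small one at (311,276), and larger ones at (360,250) and (362,306). I choose (311,276): it is the smallest and its knob points to -y. Candidates for the console: steel/white at (427,249), red look-alikes at (413,178) and (503,236). I choose the steel one, with its green key at (430,259).

```bash
cat > m.py <<'E'
from h import *
c=dict(np.load('pics/t0.npz')); W=world(c); im=c['pixels']; hsv=cv2.cvtColor(im,cv2.COLOR_BGR2HSV)
def reg(m,box,name):
    a,b,u,v=box; k=np.zeros((480,640),bool); k[b:v,a:u]=True; k&=m
    P=W[k]; print(name,len(P),'med',np.median(P,0).round(4),'min',P.min(0).round(4),'max',P.max(0).round(4)); return P
H,S,V=cv2.split(hsv)
P=reg((H>10)&(H<28)&(S>100)&(W[...,2]>.006),(290,255,332,295),'weight')
for n,b in(('w2',(335,230,385,270)),('w3',(345,280,380,332))): reg((H>10)&(H<28)&(S>100)&(W[...,2]>.006),b,n)
q=P[:,:2];m=q.mean(0);w,v=np.linalg.eigh(np.cov((q-m).T));ax=v[:,1]*(1 if v[1,1]<0 else -1)
s=(q-m)@ax; t=(q-m)@np.array([-ax[1],ax[0]])
print('axis',ax,np.degrees(np.arctan2(ax[1],ax[0])),'s',s.min(),s.max(),'t',t.min(),t.max(),'foot',m+ax*s.min(),'end',m+ax*s.max())
reg((H>45)&(H<80)&(S>100),(415,245,445,272),'key')
R=reg((H>105)&(H<130)&(S>100),(222,230,255,262),'ring')
for b,n in(((150,300,178,325),'cup'),((305,150,335,190),'spray'),((437,285,455,362),'brush')): reg(W[...,2]>.01,b,n)
E
python3 m.py
python3 - <<'E'
import cv2,numpy as np
im=cv2.imread('pics/t0.png');a=cv2.resize(im[225:335,285:460],None,fx=4,fy=4,interpolation=cv2.INTER_CUBIC);cv2.imwrite('pics/c0.png',a)
E
```

```text
weight 391 med [ 0.4776 -0.0932  0.0387] min [ 0.4449 -0.1369  0.0228] max [ 0.5044 -0.0549  1.279 ]
w2 668 med [ 0.5461 -0.2323  0.0493] min [ 0.4892 -0.2845  0.0099] max [ 0.5877 -0.1079  1.279 ]
w3 700 med [ 0.3982 -0.2265  0.0494] min [ 0.3385 -0.2664  0.0144] max [ 0.4892 -0.1079  1.279 ]
axis [ 0.42654944 -0.90446425] -64.75122246644929 s -0.03529222667343051 0.04501879460081178 t -0.020613841160935262 0.02088878617599275 foot [ 0.46239734 -0.06251243] end [ 0.49665396 -0.13515088]
key 98 med [ 0.5229 -0.4171  0.062 ] min [ 0.5096 -0.4336  0.0474] max [ 0.5368 -0.403   0.0683]
ring 107 med [0.5596 0.1014 0.0478] min [0.5328 0.073  0.0359] max [0.59   0.131  0.0562]
cup 428 med [0.3861 0.3125 0.0577] min [0.3531 0.2535 0.0101] max [0.4193 0.3259 0.0921]
spray 698 med [ 0.7472 -0.1212  0.1296] min [ 0.4892 -0.1555  0.0103] max [ 0.7926 -0.0893  1.279 ]
brush 836 med [ 0.3696 -0.4622  0.0181] min [ 0.2445 -0.4867  0.01  ] max [ 0.4892 -0.1079  1.279 ]
```

View pics/c0.png

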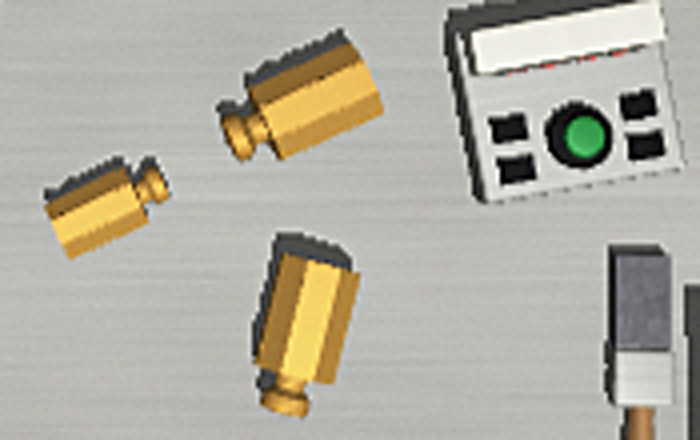

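The crop shows the smallest weight with its knob to the upper right (about (152,184) in the crop). The console is steel with one green key at (583,137). I'll go to the key first, with the fingers closed.

```bash
python3 -m creep '[{"x":0.04,"y":-0.06},{"x":0.08,"y":-0.12,"spin":-8},{"x":0.11,"y":-0.18,"spin":-16},{"x":0.14,"y":-0.24,"spin":-24},{"x":0.17,"y":-0.3,"spin":-32},{"x":0.19,"y":-0.36,"spin":-39.2},{"x":0.2,"y":-0.42,"spin":-39.2},{"x":0.21,"y":-0.48,"spin":-39.2},{"x":0.22,"y":-0.54,"spin":-39.2},{"x":0.23,"y":-0.6,"spin":-39.2},{"x":0.23,"y":-0.66,"spin":-39.2},{"x":0.23,"y":-0.66,"spin":-39.2}]' 0.0 10
```

```text
invalid input at $[0]: expected keys x, y, z, spin
```

```bash
python3 -m creep '[{"x":0.04,"y":-0.04,"z":0,"spin":0},{"x":0.08,"y":-0.09,"z":0,"spin":-8},{"x":0.11,"y":-0.14,"z":0,"spin":-16},{"x":0.14,"y":-0.19,"z":0,"spin":-24},{"x":0.17,"y":-0.25,"z":0,"spin":-32},{"x":0.19,"y":-0.31,"z":0,"spin":-39.2},{"x":0.2,"y":-0.37,"z":0,"spin":-39.2},{"x":0.21,"y":-0.43,"z":0,"spin":-39.2},{"x":0.22,"y":-0.49,"z":0,"spin":-39.2},{"x":0.23,"y":-0.55,"z":0,"spin":-39.2},{"x":0.23,"y":-0.61,"z":0,"spin":-39.2},{"x":0.23,"y":-0.66,"z":0,"spin":-39.2}]' 0.0 10
```

```text
time: 1.6
ee_pos: [0.4989, -0.0985, 0.2475]
eef_rot: [0.976, 0.218, -0.0, -0.0]
ft_force: [-0.1, -0.4, -0.4]
width: 0.0005
```

```bash
python3 -c "
from h import *
snap('wrist','w0')"; python3 -m creep '[{"x":0,"y":-0.06,"z":0,"spin":0},{"x":0.01,"y":-0.12,"z":0,"spin":0},{"x":0.02,"y":-0.18,"z":0,"spin":0},{"x":0.024,"y":-0.24,"z":0,"spin":0},{"x":0.024,"y":-0.29,"z":-0.03,"spin":0},{"x":0.024,"y":-0.318,"z":-0.08,"spin":0},{"x":0.024,"y":-0.318,"z":-0.09,"spin":0},{"x":0.024,"y":-0.318,"z":-0.09,"spin":0}]'; python3 -c "
from h import *
snap('wrist','w1')"
```

```text
time: 2.65
ee_pos: [0.5238, -0.413, 0.1572]
eef_rot: [0.976, 0.219, -0.0, -0.001]
ft_force: [-0.1, 0.3, 1.2]
width: 0.0008
```

View pics/w1.png

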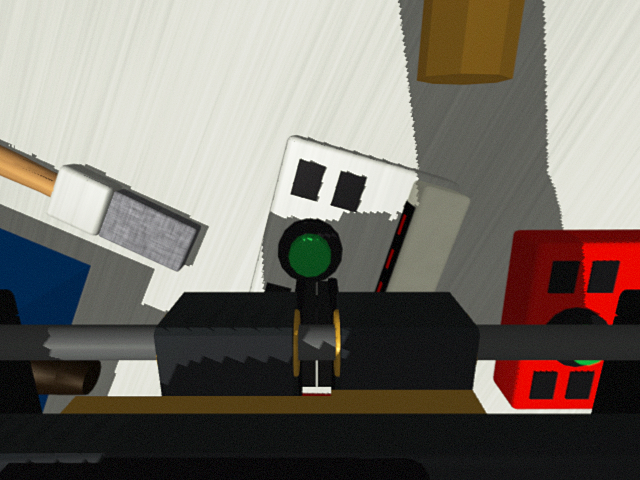

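View pics/w0.png

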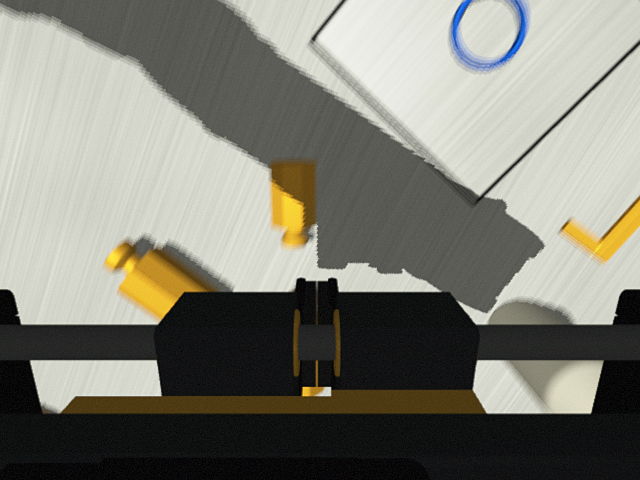

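w1 shows the green key at (310,256), just ahead of the fingertips at about (317,285). w0 shows the small weight at (294,200), aligned with the tool, slightly motion-blurred. I'll measure the key with w1.

Run:
```python
from h import *
for f,lo,hi,box in(('w1',45,80,(280,215,345,278)),('w0',10,28,(262,155,325,252))):
    c=dict(np.load(f'pics/{f}.npz'));W=world(c);H,S,V=cv2.split(cv2.cvtColor(c['pixels'],cv2.COLOR_BGR2HSV))
    a,b,u,v=box;k=np.zeros((480,640),bool);k[b:v,a:u]=1;k&=(H>=lo)&(H<=hi)&(S>90)
    P=W[k];P=P[(P[:,2]<.3)&(P[:,2]>-.01)];print(f,len(P),np.median(P,0).round(4),P.min(0).round(4),P.max(0).round(4))
print(r.read_state()['ee_pos'])
```

```text
w1 1633 [ 0.5209 -0.4167  0.0624] [ 0.4914 -0.4385  0.0485] [ 0.5421 -0.3439  0.2954]
w0 3389 [ 0.4751 -0.0947  0.0396] [ 0.44   -0.1514 -0.0013] [ 0.5048 -0.0561  0.0456]
[ 0.52450767 -0.41303231  0.15859638]
```

```bash
python3 -m creep '[{"x":-0.003,"y":-0.004,"z":-0.03,"spin":0},{"x":-0.003,"y":-0.004,"z":-0.055,"spin":0},{"x":-0.003,"y":-0.004,"z":-0.066,"spin":0},{"x":-0.003,"y":-0.004,"z":-0.07,"spin":0},{"x":-0.003,"y":-0.004,"z":-0.073,"spin":0},{"x":-0.003,"y":-0.004,"z":-0.075,"spin":0},{"x":-0.003,"y":-0.004,"z":-0.076,"spin":0},{"x":-0.003,"y":-0.004,"z":-0.076,"spin":0}]'
```

```text
time: 3.7
ee_pos: [0.5213, -0.418, 0.0822]
eef_rot: [0.976, 0.219, 0.001, 0.0]
ft_force: [2.8, 1.5, 4.5]
width: 0.0006
```

```bash
python3 -m creep '[{"x":0,"y":0,"z":-0.001,"spin":0},{"x":0,"y":0,"z":-0.002,"spin":0},{"x":0,"y":0,"z":-0.002,"spin":0}]'
```

```text
time: 4.08
ee_pos: [0.5214, -0.4181, 0.0814]
eef_rot: [0.976, 0.219, 0.001, 0.0]
ft_force: [-0.6, 5.4, 16.5]
width: 0.0005
```

Force rose to 16 N with no further travel, so the key is at its stop. Rise and go back to hover near the weight.

```bash
python3 -m creep '[{"x":0,"y":0,"z":0.03,"spin":0},{"x":0,"y":0,"z":0.08,"spin":0},{"x":0,"y":0.06,"z":0.11,"spin":0},{"x":-0.005,"y":0.12,"z":0.12,"spin":0},{"x":-0.01,"y":0.18,"z":0.12,"spin":0},{"x":-0.015,"y":0.235,"z":0.12,"spin":0},{"x":-0.015,"y":0.247,"z":0.12,"spin":0},{"x":-0.015,"y":0.247,"z":0.12,"spin":0},{"x":-0.015,"y":0.247,"z":0.12,"spin":0},{"x":-0.015,"y":0.247,"z":0.12,"spin":0}]' 0.06
python3 - <<'E'
from h import *
c=snap('wrist','w2');print(r.read_state()['ee_pos'])
W=world(c);H,S,V=cv2.split(cv2.cvtColor(c['pixels'],cv2.COLOR_BGR2HSV))
k=(H>=10)&(H<=28)&(S>90)&(W[...,2]>.004)&(W[...,2]<.05)&(abs(W[...,0]-.478)<.045)&(W[...,1]>-.15)&(W[...,1]<-.04)
n,l,st,ce=cv2.connectedComponentsWithStats(k.astype('uint8'));k=l==1+st[1:,4].argmax();print(st[1:,4])
P=W[k];q=P[P[:,2]>.036][:,:2]  # top flat
print('top',len(q),q.mean(0))
q=P[:,:2]
(cx,cy),(w,h),an=cv2.minAreaRect(q.astype('f4'));print('rect',cx,cy,w,h,an)
ax=np.array([.4265,-.9045]);s=(q-[.4751,-.0947])@ax;t=(q-[.4751,-.0947])@[-ax[1],ax[0]]
for lo in np.arange(-45,55,5):
    m=(s*1e3>=lo)&(s*1e3<lo+5)
    if m.sum()>5: print(lo,m.sum(),(t[m].min()*1e3).round(1),(t[m].max()*1e3).round(1),P[m,2].max().round(4))
E
```

```text
time: 5.32
ee_pos: [0.5052, -0.1728, 0.1994]
eef_rot: [0.976, 0.217, -0.0, 0.0]
ft_force: [0.3, -0.2, -0.1]
width: 0.06
[ 0.505218   -0.17251944  0.19942082]
[5383]
top 3553 [ 0.47232822 -0.08913911]
rect 0.47720083594322205 -0.0992358922958374 0.04198960214853287 0.08096121996641159 25.169483184814453
-40 34 -19.2 19.8 0.0435
-35 419 -20.8 20.8 0.0445
-30 438 -20.9 20.9 0.0457
-25 407 -21.0 21.0 0.0448
-20 415 -20.3 20.4 0.0451
-15 390 -20.4 20.5 0.045
-10 388 -20.4 20.6 0.0447
-5 414 -20.5 20.8 0.0451
0 385 -20.6 20.9 0.0447
5 379 -20.7 21.0 0.0445
10 359 -20.8 20.3 0.0447
15 365 -20.8 20.5 0.0447
20 336 -20.9 20.5 0.0444
25 121 -8.5 8.4 0.0316
30 146 -10.1 10.0 0.0331
35 199 -12.6 12.7 0.0359
40 183 -12.6 11.7 0.0358
```

View pics/w2.png

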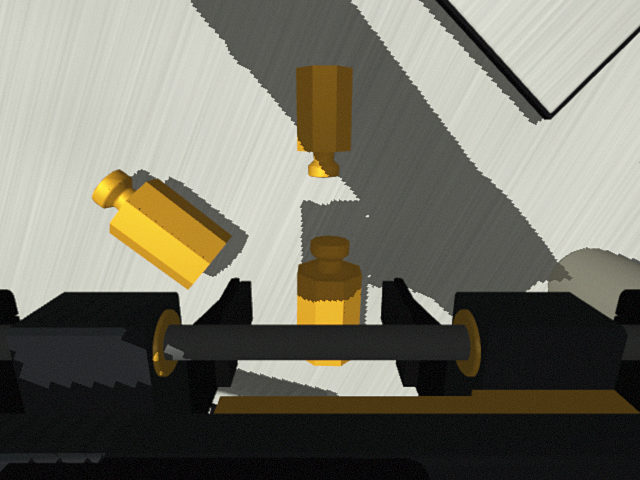

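The small weight's knob is at (322,165), centred between the fingers in line. The big weight at (330,265) is clear below. Now descend on the knob.

```bash
python3 -m creep '[{"x":-0.0133,"y":0.042,"z":-0.01,"spin":0},{"x":-0.0133,"y":0.042,"z":-0.06,"spin":0},{"x":-0.0133,"y":0.042,"z":-0.11,"spin":0},{"x":-0.0133,"y":0.042,"z":-0.145,"spin":0},{"x":-0.0133,"y":0.042,"z":-0.162,"spin":0},{"x":-0.0133,"y":0.042,"z":-0.162,"spin":0}]' && python3 -m creep '[{"x":0,"y":0,"z":0,"spin":0},{"x":0,"y":0,"z":0,"spin":0},{"x":0,"y":0,"z":0,"spin":0},{"x":0,"y":0,"z":0,"spin":0},{"x":0,"y":0,"z":0,"spin":0}]' 0.0 15
```

```text
time: 6.12
ee_pos: [0.4918, -0.1296, 0.0372]
eef_rot: [0.976, 0.218, -0.001, 0.0]
ft_force: [-0.6, -0.5, 1.1]
width: 0.06
time: 6.75
ee_pos: [0.4922, -0.1292, 0.0378]
eef_rot: [0.976, 0.219, 0.0, 0.0]
ft_force: [-1.7, -0.2, 3.6]
width: 0.0244
```

```bash
python3 -m creep '[{"x":-0.002,"y":0.004,"z":0.01,"spin":0},{"x":-0.004,"y":0.008,"z":0.02,"spin":0},{"x":-0.009,"y":0.018,"z":0.034,"spin":0},{"x":-0.015,"y":0.032,"z":0.046,"spin":0},{"x":-0.024,"y":0.05,"z":0.056,"spin":0},{"x":-0.03,"y":0.063,"z":0.063,"spin":0},{"x":-0.034,"y":0.072,"z":0.072,"spin":0},{"x":-0.034,"y":0.072,"z":0.085,"spin":0},{"x":-0.034,"y":0.072,"z":0.095,"spin":0},{"x":-0.034,"y":0.072,"z":0.1,"spin":0},{"x":-0.034,"y":0.072,"z":0.1,"spin":0}]'
python3 - <<'E'
from h import *
snap('wrist','w3')
c=snap('scene','s3');cv2.imwrite('pics/s3c.png',np.hstack([cv2.resize(c['pixels'][180:300,220:380],(533,400)),cv2.resize(cv2.imread('pics/w3.png')[150:450,180:460],(267,286)).__class__(0) if False else cv2.copyMakeBorder(cv2.resize(cv2.imread('pics/w3.png')[180:440,190:450],(260,260)),0,140,0,0,cv2.BORDER_CONSTANT)]))
E
```

```text
time: 8.12
ee_pos: [0.4584, -0.0574, 0.1378]
eef_rot: [0.976, 0.218, 0.0, 0.0]
ft_force: [-0.7, -0.6, -6.8]
width: 0.0244
```

View pics/s3c.png

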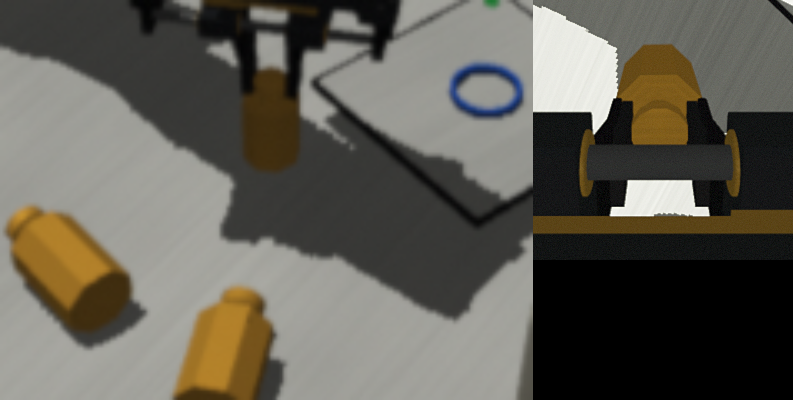

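The weight is lifted (about 6 N on the wrist) and hangs knob-up in the fingers with the foot slightly forward. I'll set it on its foot on the free table here to square it up, then regrip the body.

```bash
python3 -m creep '[{"x":0,"y":0,"z":-0.012,"spin":0},{"x":0,"y":0,"z":-0.022,"spin":0},{"x":0,"y":0,"z":-0.03,"spin":0},{"x":0,"y":0,"z":-0.036,"spin":0},{"x":0,"y":0,"z":-0.04,"spin":0},{"x":0,"y":0,"z":-0.042,"spin":0},{"x":0,"y":0,"z":-0.042,"spin":0}]'
python3 - <<'E'
from h import *
c=snap('scene','s4')
W=world(c);H,S,V=cv2.split(cv2.cvtColor(c['pixels'],cv2.COLOR_BGR2HSV))
k=(H>=8)&(H<=28)&(S>90)&(abs(W[...,0]-.46)<.06)&(abs(W[...,1]+.05)<.07)&(W[...,2]<.12)&(W[...,2]>.003)
P=W[k];print(len(P))
for z in np.arange(0,.1,.01):
    m=(P[:,2]>=z)&(P[:,2]<z+.01)
    if m.sum()>3: print(z.round(3),m.sum(),np.median(P[m],0).round(4))
E
```

```text
time: 9.1
ee_pos: [0.4582, -0.0571, 0.0956]
eef_rot: [0.976, 0.219, 0.0, 0.0]
ft_force: [-0.8, 0.4, -6.6]
width: 0.0244
439
0.0 31 [ 0.4719 -0.0762  0.0077]
0.01 40 [ 0.4689 -0.0783  0.015 ]
0.02 44 [ 0.4718 -0.077   0.0251]
0.03 45 [ 0.4695 -0.0793  0.0357]
0.04 43 [ 0.4697 -0.0775  0.0448]
0.05 62 [ 0.4706 -0.0755  0.0566]
0.06 80 [ 0.4637 -0.0699  0.0619]
0.07 40 [ 0.4652 -0.0642  0.0779]
0.08 52 [ 0.46   -0.065   0.0827]
```

```bash
python3 -m creep '[{"x":0,"y":0,"z":-0.001,"spin":0},{"x":0,"y":0,"z":-0.002,"spin":0},{"x":0,"y":0,"z":-0.003,"spin":0},{"x":0,"y":0,"z":-0.003,"spin":0}]';  python3 -m creep '[{"x":0,"y":0,"z":-0.001,"spin":0},{"x":0,"y":0,"z":-0.002,"spin":0},{"x":0,"y":0,"z":-0.002,"spin":0}]'
```

```text
time: 9.65
ee_pos: [0.4593, -0.057, 0.0941]
eef_rot: [0.976, 0.219, 0.001, -0.0]
ft_force: [-5.4, -0.0, 15.8]
width: 0.0241
time: 10.02
ee_pos: [0.46, -0.0571, 0.0929]
eef_rot: [0.976, 0.219, 0.002, -0.0]
ft_force: [-7.0, 0.9, 22.0]
width: 0.0247
```

```bash
python3 -m creep '[{"x":0,"y":0,"z":0.001,"spin":0},{"x":0,"y":0,"z":0.002,"spin":0},{"x":0,"y":0,"z":0.003,"spin":0},{"x":0,"y":0,"z":0.003,"spin":0}]'; python3 -m creep '[{"x":0,"y":0,"z":0,"spin":0},{"x":0,"y":0,"z":0,"spin":0},{"x":0,"y":0,"z":0,"spin":0},{"x":0,"y":0,"z":0,"spin":0},{"x":0,"y":0,"z":0,"spin":0}]' 0.065
python3 - <<'E'
from h import *
c=snap('scene','s5');snap('wrist','w5')
W=world(c);H,S,V=cv2.split(cv2.cvtColor(c['pixels'],cv2.COLOR_BGR2HSV))
k=(H>=8)&(H<=28)&(S>90)&(abs(W[...,0]-.46)<.06)&(abs(W[...,1]+.05)<.07)&(W[...,2]<.12)&(W[...,2]>.003)
P=W[k];print(len(P))
for z in np.arange(0,.1,.01):
    m=(P[:,2]>=z)&(P[:,2]<z+.01)
    if m.sum()>3: print(z.round(3),m.sum(),np.median(P[m],0).round(4),P[m].min(0)[:2].round(4),P[m].max(0)[:2].round(4))
a=cv2.resize(c['pixels'][180:300,220:380],(480,360));b=cv2.resize(cv2.imread('pics/w5.png'),(320,240));b=cv2.copyMakeBorder(b,0,120,0,0,cv2.BORDER_CONSTANT);cv2.imwrite('pics/s5c.png',np.hstack([a,b]))
E
```

```text
time: 10.52
ee_pos: [0.4579, -0.0571, 0.0933]
eef_rot: [0.976, 0.219, -0.0, -0.0]
ft_force: [-0.1, 0.1, -3.0]
width: 0.0246
time: 11.15
ee_pos: [0.4583, -0.0571, 0.0936]
eef_rot: [0.976, 0.219, 0.0, 0.0]
ft_force: [-0.1, 0.3, 0.0]
width: 0.0626
430
0.0 26 [ 0.4682 -0.0768  0.0061] [ 0.408  -0.0844] [0.4781 0.0169]
0.01 43 [ 0.4677 -0.0778  0.0156] [ 0.4444 -0.085 ] [ 0.4795 -0.0533]
0.02 43 [ 0.4665 -0.0779  0.0244] [ 0.4405 -0.0837] [ 0.4784 -0.0519]
0.03 48 [ 0.4697 -0.0775  0.0348] [ 0.4404 -0.0872] [ 0.4785 -0.0522]
0.04 44 [ 0.4669 -0.0788  0.045 ] [ 0.4415 -0.085 ] [ 0.4794 -0.0529]
0.05 96 [ 0.4625 -0.071   0.0579] [ 0.432  -0.0841] [ 0.479 -0.042]
0.06 58 [ 0.462  -0.0683  0.0609] [ 0.4358 -0.0833] [ 0.4765 -0.0415]
0.07 44 [ 0.4581 -0.0666  0.0785] [ 0.4413 -0.0755] [ 0.4698 -0.049 ]
0.08 28 [ 0.455  -0.0624  0.0811] [ 0.4461 -0.0759] [ 0.4694 -0.0505]
```

View pics/s5c.png

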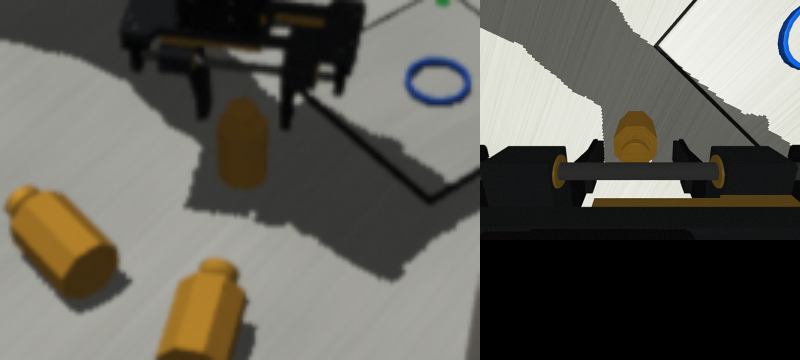

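The weight stands upright and free on the table (scene crop (242,145)), and the ring is visible at the right. I'll back off to measure the weight and the ring with the wrist camera.

```bash
python3 -m creep '[{"x":0,"y":0,"z":0.03,"spin":0},{"x":0,"y":0,"z":0.06,"spin":0},{"x":0.01,"y":-0.02,"z":0.09,"spin":0},{"x":0.02,"y":-0.042,"z":0.11,"spin":0},{"x":0.034,"y":-0.072,"z":0.11,"spin":0},{"x":0.034,"y":-0.072,"z":0.11,"spin":0},{"x":0.034,"y":-0.072,"z":0.11,"spin":0},{"x":0.034,"y":-0.072,"z":0.11,"spin":0}]'
cat > k.py <<'E'
from h import *
def cyl(c,center,half=.05):
    W=world(c);H,S,V=cv2.split(cv2.cvtColor(c['pixels'],cv2.COLOR_BGR2HSV))
    d=np.hypot(W[...,0]-center[0],W[...,1]-center[1])
    return W,(H>=8)&(H<=28)&(S>90)&(d<half)
def ring(c,center):
    W=world(c);H,S,V=cv2.split(cv2.cvtColor(c['pixels'],cv2.COLOR_BGR2HSV))
    d=np.hypot(W[...,0]-center[0],W[...,1]-center[1])
    k=(H>=105)&(H<=130)&(S>100)&(d<.06)&(W[...,2]>.0445)&(W[...,2]<.056);P=W[k]
    from scipy.optimize import least_squares
    f=least_squares(lambda p:np.hypot(P[:,0]-p[0],P[:,1]-p[1])-p[2],[*center,.0275],loss='soft_l1',f_scale=.001)
    print('ring',len(P),f.x.round(4),'z',np.median(P[:,2]).round(4),'hull',cv2.minEnclosingCircle(P[:,:2].astype('f4')))
E
python3 - <<'E'
from k import *
c=snap('wrist','w6');print(r.read_state()['ee_pos'])
W,k=cyl(c,(.457,-.06))
P=W[k];print(len(P))
for lo,hi in((.055,.068),(.070,.09)):
    q=P[(P[:,2]>lo)&(P[:,2]<hi)]; print(lo,len(q),np.median(q,0).round(4),q.max(0).round(4),cv2.minEnclosingCircle(q[:,:2].astype('f4')),cv2.minAreaRect(q[:,:2].astype('f4')))
try: ring(c,(.56,.101))
except Exception as e: print(e)
E
```

```text
time: 12.25
ee_pos: [0.492, -0.1282, 0.2034]
eef_rot: [0.976, 0.219, -0.0, -0.0]
ft_force: [-0.4, -0.2, -0.4]
width: 0.0654
[ 0.49201752 -0.12823652  0.20345951]
3201
0.055 1831 [ 0.4565 -0.0579  0.0608] [ 0.4788 -0.0365  0.0631] ((0.4564034640789032, -0.05865209177136421), 0.02256312407553196) ((0.45638200640678406, -0.05854314565658569), (0.04178817197680473, 0.04195806011557579), 72.6146011352539)
0.07 1235 [ 0.4563 -0.0586  0.0815] [ 0.4689 -0.0463  0.0843] ((0.45635634660720825, -0.058717381209135056), 0.012930318713188171) ((0.45637816190719604, -0.05903784930706024), (0.024877700954675674, 0.025211334228515625), 26.172679901123047)
ring 580 [0.5567 0.1029 0.0297] z 0.0484 hull ((0.5664368271827698, 0.08343935012817383), 0.022225728258490562)
```

View pics/w6.png

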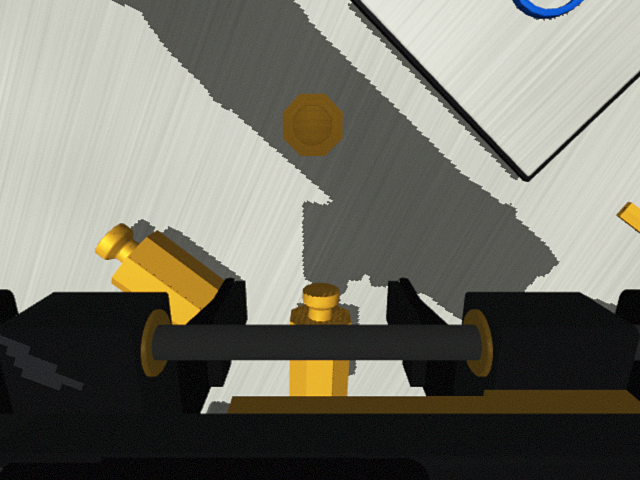

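The top view of the weight in w6 at (313,124) shows concentric octagon and knob, so it is upright, centre (0.4564, -0.0587). Regrip on the body flats.

```bash
python3 -m creep '[{"x":-0.018,"y":0.035,"z":0,"spin":0},{"x":-0.0355,"y":0.0695,"z":0,"spin":0},{"x":-0.0355,"y":0.0695,"z":-0.03,"spin":0},{"x":-0.0355,"y":0.0695,"z":-0.07,"spin":0},{"x":-0.0355,"y":0.0695,"z":-0.11,"spin":0},{"x":-0.0355,"y":0.0695,"z":-0.14,"spin":0},{"x":-0.0355,"y":0.0695,"z":-0.154,"spin":0},{"x":-0.0355,"y":0.0695,"z":-0.154,"spin":0}]' 0.07; python3 -m creep '[{"x":0,"y":0,"z":0,"spin":0},{"x":0,"y":0,"z":0,"spin":0},{"x":0,"y":0,"z":0,"spin":0},{"x":0,"y":0,"z":0,"spin":0},{"x":0,"y":0,"z":0,"spin":0}]' 0.03 25
```

```text
time: 13.3
ee_pos: [0.4564, -0.0594, 0.0494]
eef_rot: [0.976, 0.219, -0.001, 0.0]
ft_force: [-0.9, -0.2, 0.6]
width: 0.0702
time: 13.92
ee_pos: [0.4567, -0.0596, 0.0499]
eef_rot: [0.976, 0.219, 0.0, -0.0]
ft_force: [-2.6, 0.3, 6.8]
width: 0.0421
```

```bash
python3 -m creep '[{"x":0,"y":0,"z":0.01,"spin":0},{"x":0,"y":0,"z":0.04,"spin":0},{"x":0,"y":0,"z":0.09,"spin":0},{"x":0.03,"y":0.02,"z":0.13,"spin":0},{"x":0.07,"y":0.045,"z":0.15,"spin":0},{"x":0.11,"y":0.075,"z":0.15,"spin":0},{"x":0.135,"y":0.092,"z":0.15,"spin":0},{"x":0.135,"y":0.092,"z":0.15,"spin":0},{"x":0.135,"y":0.092,"z":0.15,"spin":0},{"x":0.135,"y":0.092,"z":0.15,"spin":0}]'
python3 - <<'E'
from k import *
c=snap('wrist','w7');s=r.read_state();print(s['ee_pos'],s['ft_force'],s['width'])
ring(c,(.557,.103))
W,k=cyl(c,s['ee_pos'][:2]);P=W[k];print(len(P),[ (round(a,3),int(((P[:,2]>a)&(P[:,2]<a+.01)).sum())) for a in np.arange(.1,.26,.01)])
E
```

```text
time: 15.18
ee_pos: [0.591, 0.0315, 0.1997]
eef_rot: [0.976, 0.218, -0.0, -0.0]
ft_force: [-0.2, 0.1, -5.7]
width: 0.042
[0.59113836 0.0317002  0.19979974] [-0.22018445 -0.23322994 -5.94770141] 0.0419301120509705
ring 1662 [0.5588 0.1016 0.0271] z 0.0485 hull ((0.5588400363922119, 0.10130871087312698), 0.02996748872101307)
19712 [(np.float64(0.1), 0), (np.float64(0.11), 0), (np.float64(0.12), 0), (np.float64(0.13), 0), (np.float64(0.14), 7), (np.float64(0.15), 405), (np.float64(0.16), 501), (np.float64(0.17), 598), (np.float64(0.18), 726), (np.float64(0.19), 877), (np.float64(0.2), 1741), (np.float64(0.21), 2957), (np.float64(0.22), 109), (np.float64(0.23), 2455), (np.float64(0.24), 43), (np.float64(0.25), 392)]
```

View pics/w7.png

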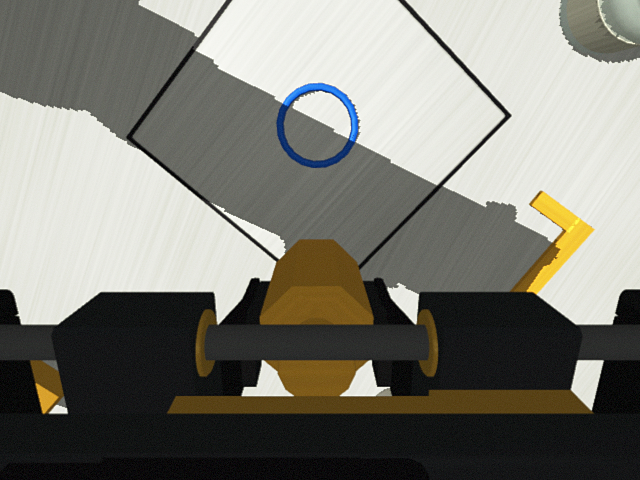

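Ring at (318,125) in w7, centre (0.5588, 0.1014), outer radius 30.0 mm as it should be.

```bash
python3 -m creep '[{"x":-0.012,"y":0.025,"z":0,"spin":0},{"x":-0.024,"y":0.052,"z":-0.02,"spin":0},{"x":-0.032,"y":0.0688,"z":-0.05,"spin":0},{"x":-0.032,"y":0.0688,"z":-0.075,"spin":0},{"x":-0.032,"y":0.0688,"z":-0.085,"spin":0},{"x":-0.032,"y":0.0688,"z":-0.085,"spin":0},{"x":-0.032,"y":0.0688,"z":-0.085,"spin":0}]'
```

```text
time: 16.1
ee_pos: [0.5605, 0.1009, 0.1158]
eef_rot: [0.976, 0.218, 0.001, -0.0]
ft_force: [-0.5, -0.9, -5.4]
width: 0.0418
```

Run:
```python
from k import *
c=snap('wrist','w8');s=r.read_state();print(s['ee_pos'],s['ft_force'],s['width'])
cs=snap('scene','s8');cv2.imwrite('pics/s8c.png',np.hstack([cv2.resize(cs['pixels'][130:250,300:430],(433,400)),cv2.resize(c['pixels'][150:400,200:430],(367,400))]))
```

```text
[0.56042357 0.10104389 0.11571109] [ 0.60770004 -0.1468164  -6.04003924] 0.0418296474902232
```

View pics/s8c.png

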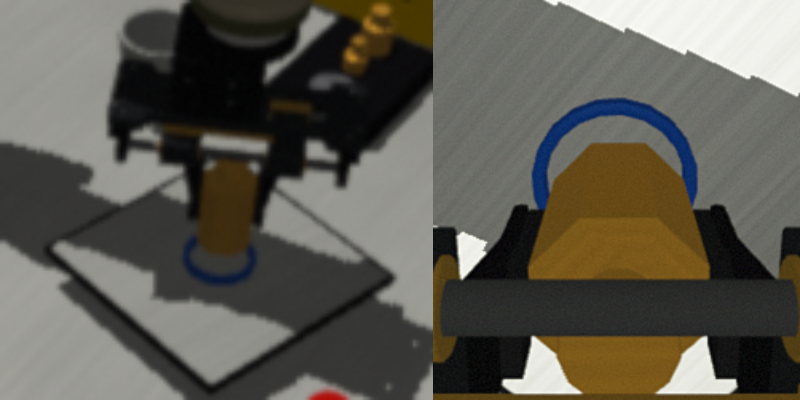

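The weight is right above the ring (crop: ring centre column about 615, weight about 618). A 1.3 mm correction remains; then lower slowly.

```bash
python3 -m creep '[{"x":-0.0013,"y":-0.0005,"z":-0.004,"spin":0},{"x":-0.0013,"y":-0.0005,"z":-0.01,"spin":0},{"x":-0.0013,"y":-0.0005,"z":-0.014,"spin":0},{"x":-0.0013,"y":-0.0005,"z":-0.016,"spin":0},{"x":-0.0013,"y":-0.0005,"z":-0.018,"spin":0},{"x":-0.0013,"y":-0.0005,"z":-0.02,"spin":0},{"x":-0.0013,"y":-0.0005,"z":-0.022,"spin":0},{"x":-0.0013,"y":-0.0005,"z":-0.022,"spin":0}]'
```

```text
time: 17.2
ee_pos: [0.5583, 0.1007, 0.0925]
eef_rot: [0.976, 0.219, -0.0, 0.0]
ft_force: [-0.6, 0.4, -5.8]
width: 0.0416
```

The foot is below the ring's rim with no contact. Lower on to the pan.

```bash
python3 -m creep '[{"x":0,"y":0,"z":-0.0007,"spin":0},{"x":0,"y":0,"z":-0.0014,"spin":0},{"x":0,"y":0,"z":-0.002,"spin":0},{"x":0,"y":0,"z":-0.0024,"spin":0},{"x":0,"y":0,"z":-0.0024,"spin":0}]'
```

```text
time: 17.82
ee_pos: [0.5584, 0.1007, 0.0902]
eef_rot: [0.976, 0.219, 0.0, -0.0]
ft_force: [0.2, -0.2, -5.4]
width: 0.0417
```

```bash
python3 -m creep '[{"x":0,"y":0,"z":-0.0005,"spin":0},{"x":0,"y":0,"z":-0.001,"spin":0},{"x":0,"y":0,"z":-0.001,"spin":0}]'
```

```text
time: 18.2
ee_pos: [0.5584, 0.1007, 0.09]
eef_rot: [0.976, 0.219, 0.0, -0.0]
ft_force: [-5.4, -1.3, 6.5]
width: 0.0416
```

Contact, at the height of the pan. Ease off a little and open.

```bash
python3 -m creep '[{"x":0,"y":0,"z":0.0005,"spin":0},{"x":0,"y":0,"z":0.0005,"spin":0}]'; python3 -m creep '[{"x":0,"y":0,"z":0,"spin":0},{"x":0,"y":0,"z":0,"spin":0},{"x":0,"y":0,"z":0,"spin":0},{"x":0,"y":0,"z":0,"spin":0},{"x":0,"y":0,"z":0.01,"spin":0},{"x":0,"y":0,"z":0.03,"spin":0},{"x":0,"y":0,"z":0.06,"spin":0},{"x":0,"y":0,"z":0.1,"spin":0},{"x":0.018,"y":-0.035,"z":0.11,"spin":0},{"x":0.033,"y":-0.07,"z":0.11,"spin":0},{"x":0.033,"y":-0.07,"z":0.11,"spin":0},{"x":0.033,"y":-0.07,"z":0.11,"spin":0}]' 0.075
python3 - <<'E'
from k import *
import time
c=snap('wrist','w9');s=r.read_state();print(s['ee_pos'],s['ft_force'],s['joint_vel'].round(3).max())
ring(c,(.5588,.1014))
W,k=cyl(c,(.5588,.1014));P=W[k]
for lo,hi in((.095,.108),(.110,.13)):
    q=P[(P[:,2]>lo)&(P[:,2]<hi)]; print(lo,len(q),np.median(q,0).round(4),cv2.minEnclosingCircle(q[:,:2].astype('f4')))
cs=snap('scene','s9');cv2.imwrite('pics/s9c.png',np.hstack([cv2.resize(cs['pixels'][130:250,300:430],(433,400)),cv2.resize(c['pixels'][20:270,200:430],(367,400))]))
t=cs;Wt=world(t)
E
```

```text
time: 18.45
ee_pos: [0.5584, 0.1007, 0.09]
eef_rot: [0.976, 0.219, 0.0, -0.0]
ft_force: [-4.5, -0.9, 3.9]
width: 0.0418
time: 19.95
ee_pos: [0.5912, 0.0313, 0.1999]
eef_rot: [0.976, 0.219, 0.0, -0.0]
ft_force: [-0.3, 1.3, 0.2]
width: 0.0751
[0.59114419 0.03191821 0.19979202] [ 0.21788089 -0.46285178 -0.91518756] 0.004
ring 986 [0.5584 0.1019 0.0281] z 0.0486 hull ((0.5586845278739929, 0.10167093575000763), 0.029895300045609474)
0.095 2381 [0.558  0.102  0.1008] ((0.5583968162536621, 0.10165385156869888), 0.022651487961411476)
0.11 1780 [0.5581 0.1018 0.1215] ((0.5583062171936035, 0.10135854780673981), 0.01282994169741869)
```

View pics/s9c.png

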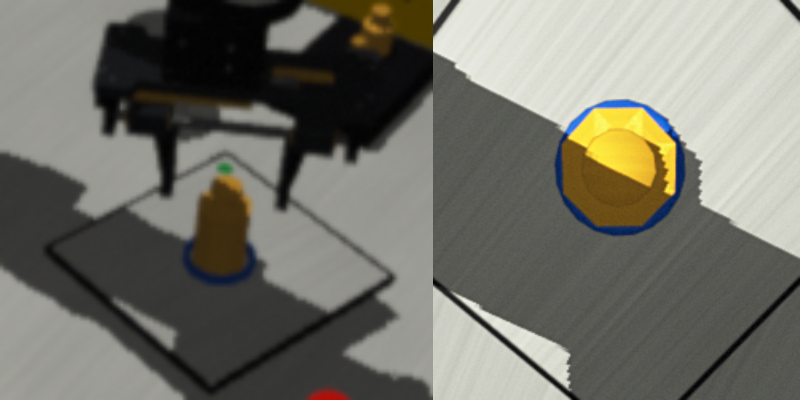

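The weight stands in the ring (wrist crop (620,167)), within about 0.5 mm of centre and upright, and the robot is clear. I'll check the key height in the last scene frame, then hand in.

Run:
```python
from h import *
for f in('s0','s9'):
    c=dict(np.load(f'pics/{f}.npz'));W=world(c);H,S,V=cv2.split(cv2.cvtColor(c['pixels'],cv2.COLOR_BGR2HSV))
    k=(H>45)&(H<80)&(S>100)&(np.hypot(W[...,0]-.5215,W[...,1]+.417)<.016);print(f,k.sum(),np.percentile(W[k][:,2],[50,75,90]).round(4))
a,b=[dict(np.load(f'pics/{f}.npz'))['pixels'].astype(int) for f in('s0','s9')]
for n,(x,y) in dict(cup=(347,148),jar=(449,195),spray=(393,285),gauge=(435,262),brush=(165,322)).items(): print(n,abs(a-b)[y-20:y+20,x-20:x+20].mean().round(1))
print(r.close_job())
```

```text
s0 133 [0.0616 0.0632 0.0639]
s9 129 [0.0611 0.0627 0.0642]
cup 43.8
jar 5.0
spray 6.9
gauge 41.4
brush 5.6
the job is handed in; nothing more can be done
None
```

The zero key was pressed and the check weight now stands upright in the blue ring. I handed the job in at about 20 s of the 54 s allowed.

**What I did**
- With the pan empty, I pressed the green key with the closed fingers. It reached its stop: force rose to 16.5 N with almost no further travel.
- I took the smallest weight by its knob and let it swing upright. I set it on its foot on the table and regripped it across the flats.
- I lowered it into the ring. Contact with the pan came at about 6 N, after which I let go and backed off.

**Last checks**
- **Position:** the weight's axis is within about 0.5 mm of the ring's centre. The body and knob centres agree to 0.3 mm, so it is upright.
- **Height:** the top of the body is at 0.101 m, so the foot is on the pan to within about 1 mm.
- **Key:** it is up again, at 0.0611 m against 0.0616 m before the press.
- **Robot:** the gripper stands well above and to the side of everything. The last force reading was about 1 N or less.
- **Bystanders:** the image comparison was clean for the jar, spray bottle and brush. It was inconclusive for the cup and gauge, whose image patches changed. I put that down to the arm hiding the cup and its shadow reaching the gauge. I did not measure it separately, but the planned moves stayed clear of both.

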